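# Clamp a shoe last in the lasting jig

## Task

Load the yellow shoe last into the blue clamping jig: swing the jig's red-handled clamp lever fully open, take the yellow last off the sloping rack, set it sole-down in the jig's channel and slide it toe first under the yellow bridge until its toe is home against the rubber stop, then swing the lever fully shut behind its heel. Leave the green last and everything else on the bench where they are.

Things in the scene. Friction and masses are not known exactly. Their poses are not given: they have to be found in the camera images.
- jig: Blue clamping jig, fixed; jig and rack can swap sides. Base plate 270 x 170 x 15 mm; origin at the centre of its underside; x along the channel from open mouth to stop, z up. Channel floor at z 15 between two rails: inner faces y +-33, 10 thick, tops z 35, from x -120 to 130. Grey socket block of the lever: x -92 to -46, y 53 to 84, to z 78. Rest post: x -84 to -54, y -61 to -47, to z 51.
- jig_bridge (a point): Centre of the underside of the yellow bridge over the channel: 70 mm above the channel floor. The bridge is 25 mm long (jig x 75 to 100), its top 18 mm higher; steel legs outside the rails to y +-59, up to z 110. Axes as the jig.
- jig_home (a point): Point on the channel floor where the yellow last's origin is when its toe touches the rubber stop (jig x 5, y 0, z 15 mm). The stop's face is at jig x 120, its top at z 60. Axes as the jig.
- clamp_lever (a joint): Angle of the clamp lever, rad: 0 = fully shut (level, lying across the channel towards jig -y), 1.57 = upright, 2.1 = fully open, leaning outward to jig +y. Stiff hinge: it stays where it is left.
- lever_hinge (a point): Point on the lever's hinge axis, jig (-69, 75, 62) mm; the axis is parallel to jig x. Axes as the jig.
- lever_grip (a point): Centre of the lever's red handle, 165 mm from the hinge: a bar 18 x 18 mm, from 131 to 197 mm from the hinge. Site axes turn with the lever: -y points from hinge to handle end, x lies along the hinge. When shut, a rubber pad under the lever reaches down to z 28 mm in the channel, its face 7 mm behind the heel of a last that is home.
- rack: Wooden rack fixed to the bench, 230 mm wide, its board sloping 30 degrees, the low edge at rack -x facing the robot, the high edge 130 mm up at rack +x. The low edge is 40 mm towards the robot from its origin, the high edge 135 mm beyond it. Two lanes, at rack y +-56 mm, each hold one last, heel down against a ledge 20 mm high.
- yellow_last: Yellow plastic shoe last, loose, 0.2 to 0.4 kg, 170 mm long, up to 60 wide. Origin on the flat sole under the neck; x to the toe (tip x 115, heel x -55), z up from the sole. Body up to 60 high. Neck: block 48 long (x), 34 wide (y) over the origin, from z 60 to its steel top at z 100; grip across y at about z 82. On the rack it is pitched 30 degrees, toe up, neck leaning to the robot.
- green_last: Green last of the same shape in the other lane; which lane is which changes. Leave it.
- glue_bottle: White square glue bottle with a cone nozzle, 74 x 74 mm, 85 mm to the shoulder, 181 mm to the tip, standing loose; origin at the centre of its underside. Leave it.
- cement_tin: Orange-banded tin, 72 mm across, 90 mm high, standing loose; origin at the centre of its underside. Leave it.
- paste_brush: Paste brush lying at the back of the bench. Leave it.
- outsoles: Two stacked black outsoles, 170 x 68 x 29 mm. Leave them.
- rivet_cup: Steel cup, 80 mm across and 80 mm high. Leave it.
- awl: Orange-handled awl lying on the bench. Leave it.
There are look-alikes about, which are no part of the job. Several things have the shape of the yellow_last; the one meant has the colours described above.

How it is judged:
By the outcome, as a careful person would: the job done as asked, in the order asked, and still so for the second after the job is handed in, with the robot touching nothing.
It also fails if it takes over 72 s, if anything falls off the work surface, if the arm or the gripper's body presses on something with over 40 N, if the wrist force passes 120 N, or if a joint passes its speed limit or range.

## Robot

A 7-joint arm with a two-finger parallel gripper is mounted at the origin on the work surface. World frame = base frame: x ahead of the robot, y to its left, z up, the work surface at z = 0. Lengths are in m, angles in degrees, forces in N, time in s.
With the tool pointing down it reaches from about 0.425 to 0.975 m from the base axis. Payload 16.7 kg.
Tool frame: the origin (TCP) lies between the finger pads; the fingertips stand arm.tip_extent ahead of it and the grasp point (between the pads) lies 6 mm ahead of it (arm.tip_extent is the distance from the TCP to the fingertips, in m); z points along the fingers, y is the line along which they close (so a half turn about z gives the same grasp; the last joint's range is limited). The gripper opens to 85 mm and grips with 20 to 120 N. Pads are 22 mm wide; open, the fingers measure 114 mm over their backs; the gripper's body (76 mm by 85 mm) begins 54 mm behind the grasp point. The pads swing forward as they close: fully open they stand 13 mm farther back than shut.
Start: joints at [66.492, 24.414, 4.234, 92.017, -1.954, 63.644, -3.845], TCP at [0.174, -0.652, 0.256] pointing down, gripper open.
Joint ranges: [-163.25, 163.25], [-28.42, 122.38], [-70.27, 78.77], [12.13, 141.07], [-58.53, 238.53], [9.26, 117.41], [-156.51, 156.51]. Speed limits (degrees/s): [108.29, 108.29, 136.94, 136.94, 172.46, 172.46, 172.46].

## Interface

Orientations are given as [roll, pitch, yaw] about the fixed x, y, z axes, in that order (R = Rz(yaw) Ry(pitch) Rx(roll)).
In Python, from workcell import arm, cams gives the robot as it stands.
- The arm moves only by the tool step_arm, never from a script. Its arguments are lists of equal length, an entry for each row: "delta_pos": the shift along the tool's x, y, z as a fraction of full scale, a list of three; "rotation": the turn, a rotation vector about the tool's x, y, z as a fraction of full scale, a list of three. A call has 1 to 10 rows; each row shifts and turns the commanded pose from where the row before left it, along the tool's axes as they then stand; what a row does not reach is not made up. Full scale, the value 1, is 5 cm for a shift and 0.08 rad for a turn. A row lasts 1/10 s, in which the tool goes at most 50 mm and 8.59 degrees, less where a joint would pass 70% of its speed; a pose out of reach is approached as far as the arm can. A call with a number of a shift or a turn outside -1 to 1 is refused whole. A call with a gripper value outside its range is refused whole. "hand" is the opening, from -1 (shut) to 1 (fully open), set as the call begins (left out, the last holds). The fingers move at their own pace and stop on an object; "squeeze" is the grip in N (left out, the last holds). Time passes only in rows, so rows that do not move let the fingers close. It gives the time, the measured TCP pose, the force, the opening and the grip force at its end, in the units of the state.
- arm.read_state(): the state, without advancing time (a new reading comes with each control period).
- cams.get_image(name): name is "scene" or "top"; returns the picture (384x512x3 uint8, red, green, blue); there is no depth.
- cams.camera_info(name): a dict with "vfov" (degrees; the focal length in pixels is half the picture's height over the tangent of half this angle, whatever the lens; pixels are square), "cx", "cy" (the principal point, pixels), "view" (4x4, takes a point from world to camera coordinates). Camera axes: x right, y down, z forward; pixel columns grow to the right and rows downward; lengths in m; the calibration is good to about 2 mm. A picture is of the moment at which its call begins. camera_info takes no time and is no camera call.
- arm.hand_in(): hands the job in; it is judged then, once.
Trained networks look in the newest picture that a camera, given by its name, has taken for a name from the list of things; names that differ only in an ending like _2 or _b are one class to them, and where a whole thing is asked for, a point or a joint stands for the part that bears it (a point fixed in the world has none). Each returns a list of dicts, best first, with "conf" (0 to 1); they miss things now and then, are a little off and sometimes report something else, mostly with a low value. They report only what shows in the picture. A call takes as long as a camera call. They do not tell look-alikes from the thing itself.
- cams.search_frame(label, camera): "centre" ([x, y, z] in m, in the coordinates of the camera as it stood for that picture, good to about 4 mm: the middle of the surface that is visible of it).
- cams.masks_of(label, camera): "mask" (384x512 bool, what is visible of it).
The state is a dict: "clock": time; "joints": joint angles; "dq": joint speeds; "joint_torque": joint torques, N m; "ee_pos": TCP position; "tool_rot": TCP orientation; "contact_force": force on the tool from outside, world axes, zero at the start; "wrist_torque": the same for the moment, N m; "grip_width": opening from 0.0 (shut) to 1.0 (fully open); "gripper_force": force on a finger pad.
Only numpy, scipy, OpenCV 4.12 (cv2) and the standard library are available. Lean on these libraries where they do the work, as an engineer would, in place of code of your own. Each camera call takes 0.05 s, during which the arm holds its last target. There are 200 camera calls.

## Working session

There is one attempt and no reset: what is moved stays moved. The work goes in short steps, Python scripts to look and compute and a tool call to move; the robot and the scene stay as the last step left them, time stands still between calls to the robot, and variables do not carry over. Pictures are saved under pics/ and viewed, at most 10 in all, crops included, and the job is handed in when it is done.

Besides the shell and the picture viewer there is one more tool, called by a JSON object that holds its "fn" and its "kwargs". step_arm: Moves the arm, as the interface text tells. Its arguments: {"type":"object","properties":{"delta_pos":{"type":"array","items":{"type":"array","items":{"type":"number","minimum":-1,"maximum":1}}},"rotation":{"type":"array","items":{"type":"array","items":{"type":"number","minimum":-1,"maximum":1}}},"hand":{"type":"number"},"squeeze":{"type":"number"}},"required":["delta_pos","rotation"]}

```bash
mkdir -p pics; ls; cat > h.py <<'E'
import numpy as np, cv2
from scipy.spatial.transform import Rotation as R
from workcell import arm, cams
def info(n):
    i=cams.camera_info(n); f=192/np.tan(np.radians(i['vfov'])/2); return f,i['cx'],i['cy'],np.array(i['view'])
def proj(n,p):
    f,cx,cy,V=info(n); q=np.atleast_2d(p)@V[:3,:3].T+V[:3,3]; return np.c_[f*q[:,0]/q[:,2]+cx,f*q[:,1]/q[:,2]+cy]
def toworld(n,c):
    V=info(n)[3]; return V[:3,:3].T@(np.array(c)-V[:3,3])
def pix(n,u,v,z):
    f,cx,cy,V=info(n); o=-V[:3,:3].T@V[:3,3]; d=V[:3,:3].T@np.array([(u-cx)/f,(v-cy)/f,1]); return o+d*(z-o[2])/d[2]
def save(img,name,crop=None,s=1):
    if crop: img=img[crop[1]:crop[3],crop[0]:crop[2]]
    cv2.imwrite('pics/'+name,cv2.resize(img[:,:,::-1],None,fx=s,fy=s,interpolation=cv2.INTER_CUBIC))
E
python3 - <<'E'
from h import *
for n in ('scene','top'):
    im=cams.get_image(n); save(im,n+'0.png',s=1.5); np.save('pics/'+n,im)
    print(n,info(n)[0],(-info(n)[3][:3,:3].T@info(n)[3][:3,3]).round(3),info(n)[3][2,:3].round(2))
    for l in ['jig','jig_bridge','lever_grip','clamp_lever','lever_hinge','rack','yellow_last','green_last','glue_bottle','cement_tin','rivet_cup']:
        for d in cams.search_frame(l,n)[:3]:
            w=toworld(n,d['centre']); print(l,round(d['conf'],2),w.round(3),proj(n,w)[0].round())
print(arm.tip_extent, arm.read_state())
E
```

```text
pics
scene 471.3034265026881 [1.272 0.947 1.36 ] [-0.43 -0.53 -0.73]
jig 0.84 [ 0.568 -0.193  0.025] [219. 176.]
jig 0.25 [0.564 0.297 0.136] [302. 237.]
jig_bridge 0.75 [ 0.57  -0.195  0.023] [218. 177.]
jig_bridge 0.59 [ 0.736 -0.011  0.086] [207. 213.]
lever_grip 0.87 [ 0.494 -0.208  0.104] [231. 152.]
clamp_lever 0.51 [ 0.497 -0.209  0.104] [230. 152.]
clamp_lever 0.19 [ 0.562 -0.192  0.026] [220. 176.]
lever_hinge 0.6 [ 0.566 -0.193  0.024] [219. 177.]
rack 0.86 [0.646 0.283 0.097] [279. 254.]
yellow_last 0.97 [ 0.289 -0.207  0.041] [271. 144.]
yellow_last 0.91 [0.212 0.42  0.041] [396. 229.]
yellow_last 0.77 [0.579 0.193 0.132] [279. 221.]
green_last 0.6 [0.57  0.296 0.137] [301. 238.]
green_last 0.3 [ 0.565 -0.194  0.022] [219. 177.]
glue_bottle 0.62 [ 0.739 -0.008  0.086] [207. 214.]
glue_bottle 0.6 [0.401 0.049 0.071] [290. 186.]
cement_tin 0.9 [0.403 0.049 0.072] [290. 186.]
rivet_cup 0.78 [ 0.369 -0.519  0.05 ] [214. 113.]
rivet_cup 0.56 [ 0.563 -0.194  0.02 ] [219. 177.]
top 366.59146707584006 [ 0.27 -0.02  1.24] [ 0.19  0.03 -0.98]
jig 0.6 [ 0.558 -0.215  0.011] [323. 17
[... 701 characters left out ...]
1.2, 'joints': array([66.4907141 , 24.41198551,  4.23405815, 92.01771365, -1.9538359 ,
       63.64459142, -3.84477895]), 'dq': array([ 0.0779963 ,  0.08267304, -0.04841426, -0.0938414 ,  0.04829738,
        0.02841329, -0.04608158]), 'joint_torque': array([-4.74919500e-05, -9.49552917e+01,  3.75769079e+00, -4.63877535e+01,
        1.91643817e-02,  2.50911507e-03, -7.89128080e-05]), 'ee_pos': array([ 0.17403089, -0.65213512,  0.25631674]), 'tool_rot': array([-1.79997681e+02, -1.90449693e-03,  1.49400694e+01]), 'contact_force': array([ 0.47441154,  0.35924631, -0.01026803]), 'wrist_torque': array([ 0.00208559, -0.02495135,  0.01245539]), 'gripper_force': 0.0, 'grip_width': 1.0002909597887033}
```

View pics/scene0.png

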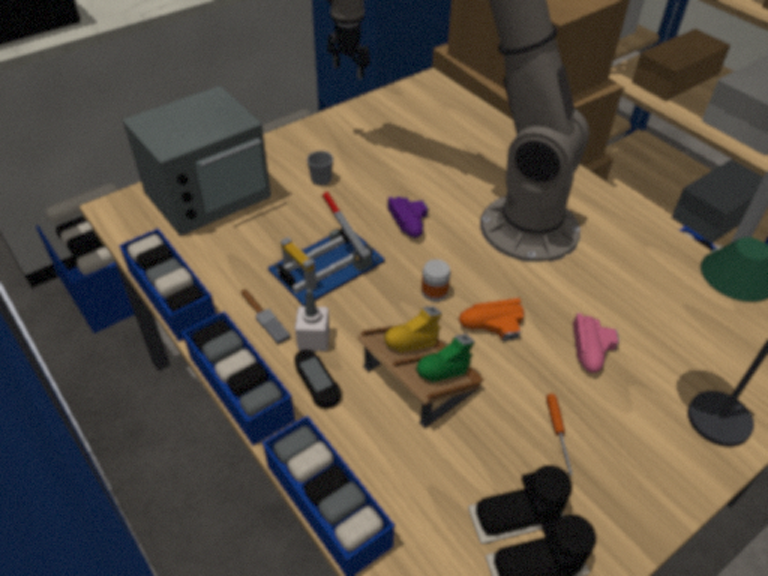

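View pics/top0.png

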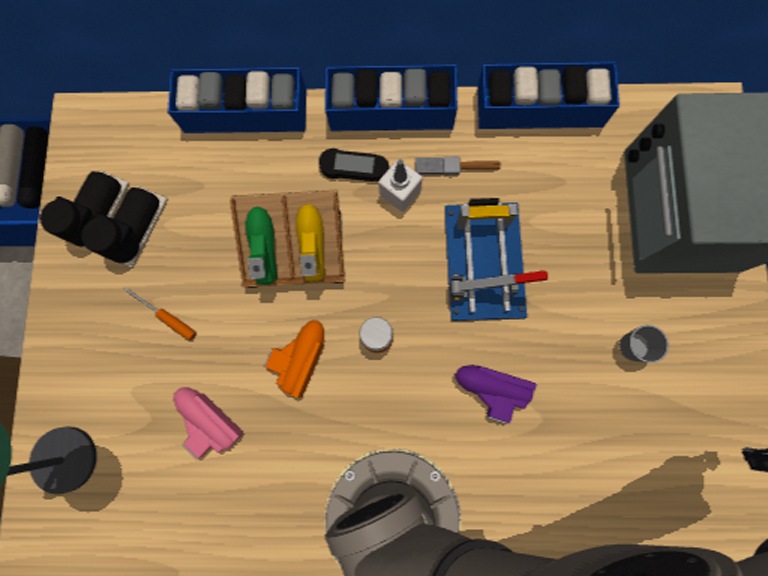

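Candidates for the yellow last, in the 768-wide top view: yellow in the rack (310,240), green in the rack (258,245), orange (297,360), pink (207,422), purple (495,390). I choose the yellow one in the rack's right lane. The jig is on the right, with its lever partly up and its handle at (530,277). Next I check with a close crop and fit the poses.

```bash
cat > fit.py <<'E'
from h import *
from scipy.optimize import minimize
ims={n:np.load(f'pics/{n}.npy') for n in('scene','top')}
def hull(p): return cv2.convexHull(p.astype(np.float32))
def iou(a,b):
    i=cv2.intersectConvexConvex(a,b)[0]; return i/(cv2.contourArea(a)+cv2.contourArea(b)-i)
box=np.array([[x,y,z] for x in(-.135,.135) for y in(-.085,.085) for z in(0,.015)])
H={}
for n,c in(('scene',(219,176)),('top',(323,175))):
    hsv=cv2.cvtColor(ims[n],cv2.COLOR_RGB2HSV); m=cv2.inRange(hsv,(100,120,40),(125,255,255))
    w=np.zeros_like(m); r=50; w[c[1]-r:c[1]+r,c[0]-r:c[0]+r]=1
    m=m*w; k,l,s,_=cv2.connectedComponentsWithStats(m)
    H[n]=hull(np.vstack([np.argwhere(l==i)[:,::-1] for i in range(1,k) if s[i,4]>25]))
def T(q,P): 
    c,s=np.cos(q[2]),np.sin(q[2]); return P@np.array([[c,s,0],[-s,c,0],[0,0,1]])+[q[0],q[1],0]
def cost(q,ns=('scene','top')): return -sum(iou(H[n],hull(proj(n,T(q,box)))) for n in ns)
def fit(ns): return min((minimize(cost,[.56,-.2,y],args=(ns,),method='Nelder-Mead',options=dict(initial_simplex=np.array([.56,-.2,y])+np.array([[0,0,0],[.03,0,0],[0,.03,0],[0,0,.15]]),xatol=1e-5,fatol=1e-6)) for y in(-.1,0.05)),key=lambda r:r.fun)
if __name__=='__main__':
    for ns in(('scene',),('top',),('scene','top')):
        r=fit(ns); print(ns,r.x.round(4),np.degrees(r.x[2]).round(2),round(r.fun,3))
    a=ims['top'];b=ims['scene']
    A=cv2.resize(a[120:220,150:250],(400,400),interpolation=3);B=cv2.resize(b[195:285,235:325],(400,400),interpolation=3)
    save(np.hstack([A,B]),'crop1.png')
    A=cv2.resize(a[125:225,285:385],(400,400),interpolation=3);B=cv2.resize(b[120:210,170:260],(400,400),interpolation=3)
    save(np.hstack([A,B]),'crop2.png')
E
python3 fit.py
```

```text
('scene',) [ 0.5512 -0.2212  0.0214] 1.23 -0.692
('top',) [ 0.5648 -0.2107  0.0335] 1.92 -0.907
('scene', 'top') [ 0.5602 -0.2153  0.032 ] 1.83 -1.59
```

View pics/crop1.png

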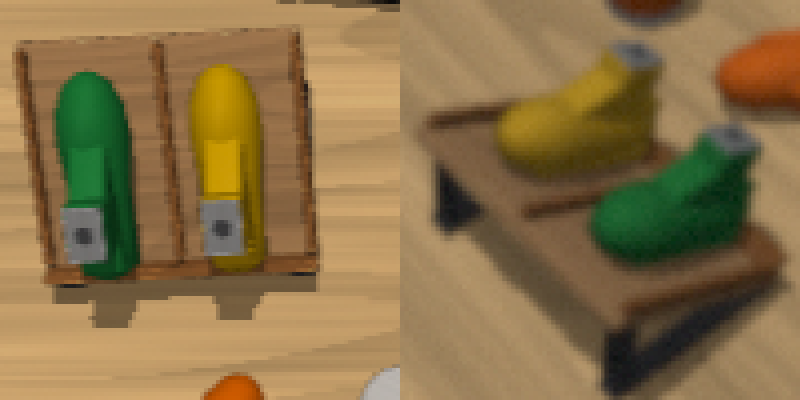

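View pics/crop2.png

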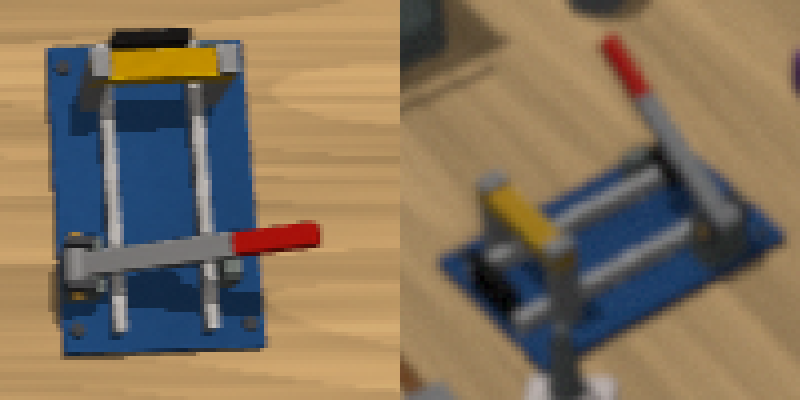

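The crop confirms it: the yellow last with a steel-topped neck is in the right lane, neck top at about (205.5,177) in top and (288,208) in scene. The jig's corners, rails and lever are clear. I fit from these features.

```bash
cat > fit2.py <<'E'
from h import *
from scipy.optimize import least_squares
def top(U,V,o): return np.array([(U+.5)/4-.5+o[0],(V+.5)/4-.5+o[1]])
def sc(U,V,o): return np.array([(U-400+.5)/(40/9)-.5+o[0],(V+.5)/(40/9)-.5+o[1]])
to,so=(285,125),(170,120)
F=[('top',(-.135,.085,0),(65,356)),('top',(-.135,-.085,0),(265,347)),('top',(.135,.085,.015),(48,50)),('top',(.135,-.085,.015),(243,43)),
 ('top',(-.12,.038,.035),(121,331)),('top',(-.12,-.038,.035),(212,327)),
 ('scene',(-.135,.085,.008),(784,240)),('scene',(.135,-.085,.008),(440,262)),
 ('scene',(.0875,.0,.103),(523,218)),('top',(.0875,0,.103),(163,63))]
tip=[('top',(320,235)),('scene',(609,38))]
px=lambda n,p:top(*p,to) if n=='top' else sc(*p,so)
def T(q,P):
    c,s=np.cos(q[2]),np.sin(q[2]); return np.array(P)@np.array([[c,s,0],[-s,c,0],[0,0,1]])+[q[0],q[1],0]
def lev(q,a,r): return T(q,[-.069,.075-r*np.cos(a),.062+r*np.sin(a)])
def res(q):
    r=[proj(n,T(q,P))[0]-px(n,p) for n,P,p in F]+[proj(n,lev(q,q[3],.197))[0]-px(n,p) for n,p in tip]
    return np.ravel(r)
if __name__=='__main__':
    r=least_squares(res,[.56,-.21,.03,.3],loss='soft_l1'); print('jig',r.x.round(4)); print(res(r.x).reshape(-1,2).round(1).tolist())
    np.save('jig.npy',r.x)
    a,b=top(222,228,(150,120)),sc(637,54,(235,195))
    s=least_squares(lambda p:np.r_[proj('top',p)[0]-a,proj('scene',p)[0]-b],[.53,.17,.15]); print('neck top',s.x.round(4),s.fun.round(2))
    # rack corners: top view far corners high edge, low corners
    o=(150,120); W=0.13
    RF=[((.135,.115,W),(20,42)),((.135,-.115,W),(297,30))]
    ry=lambda q:np.ravel([proj('top',T(q,P))[0]-top(*p,o) for P,p in RF])
    s2=least_squares(ry,[.6,.22,.03]); print('rack',s2.x.round(4),s2.fun.round(2))
E
python3 fit2.py
```

```text
jig [ 0.5618 -0.2135  0.0297  0.5198]
[[-0.9, 0.3], [-0.5, 0.9], [-0.3, -0.6], [-0.1, -0.7], [0.1, 0.3], [0.5, 0.5], [0.1, -0.5], [-1.4, 0.2], [-0.1, -0.4], [0.2, 0.2], [-0.3, -0.0], [-1.3, -0.2]]
neck top [0.522  0.1705 0.1439] [-0.39  0.37 -0.59 -0.09]
rack [0.5498 0.2229 0.0328] [-1.05 -0.02  1.03 -0.02]
```

```bash
cat >> h.py <<'E'
def rows(target,rpy,n,arcs=None):
    s=arm.read_state(); Rc=R.from_euler('xyz',s['tool_rot'],degrees=True); p=np.array(s['ee_pos']); Rt=R.from_euler('xyz',rpy,degrees=True)
    rv=(Rc.inv()*Rt).as_rotvec(); d=[];r=[]
    for i in range(n):
        Ri=Rc*R.from_rotvec(rv*i/n); d.append((Ri.inv().apply((np.array(target)-p)/n)/.05).round(3).tolist()); r.append((rv/n/.08).round(3).tolist())
    print('D',d); print('R',r)
E
cat > lv.py <<'E'
from fit2 import *
q=np.load('jig.npy')
def tcp(a,r=.165,dz=.006): return (lev(q,a,r)+[0,0,dz]).round(4)
E
python3 - <<'E'
from lv import *
print([tcp(a).tolist() for a in (.52,.8,1.1,1.4,1.7,2,2.1,2.15)])
t=tcp(.52); rows([t[0],t[1],.25],[180,0,91.7],20)
E
```

```text
[[0.4948, -0.2837, 0.15], [0.494, -0.2555, 0.1864], [0.4928, -0.2154, 0.215], [0.4914, -0.1686, 0.2306], [0.4899, -0.1194, 0.2316], [0.4885, -0.072, 0.218], [0.4881, -0.0573, 0.2104], [0.4879, -0.0503, 0.2061]]
D [[0.405, -0.273, 0.006], [0.422, -0.246, 0.006], [0.438, -0.217, 0.006], [0.451, -0.187, 0.006], [0.463, -0.156, 0.006], [0.472, -0.125, 0.006], [0.48, -0.093, 0.006], [0.485, -0.061, 0.006], [0.488, -0.028, 0.006], [0.488, 0.004, 0.006], [0.487, 0.037, 0.006], [0.484, 0.07, 0.006], [0.478, 0.102, 0.006], [0.47, 0.134, 0.006], [0.46, 0.165, 0.006], [0.448, 0.195, 0.006], [0.434, 0.225, 0.006], [0.418, 0.253, 0.006], [0.4, 0.281, 0.006], [0.38, 0.307, 0.006]]
R [[-0.0, -0.0, -0.837], [-0.0, -0.0, -0.837], [-0.0, -0.0, -0.837], [-0.0, -0.0, -0.837], [-0.0, -0.0, -0.837], [-0.0, -0.0, -0.837], [-0.0, -0.0, -0.837], [-0.0, -0.0, -0.837], [-0.0, -0.0, -0.837], [-0.0, -0.0, -0.837], [-0.0, -0.0, -0.837], [-0.0, -0.0, -0.837], [-0.0, -0.0, -0.837], [-0.0, -0.0, -0.837], [-0.0, -0.0, -0.837], [-0.0, -0.0, -0.837], [-0.0, -0.0, -0.837], [-0.0, -0.0, -0.837], [-0.0, -0.0, -0.837], [-0.0, -0.0, -0.837]]
```

{"fn": "step_arm", "kwargs": {"delta_pos": [[0.4,-0.27,0],[0.42,-0.25,0],[0.44,-0.22,0],[0.45,-0.19,0],[0.46,-0.16,0],[0.47,-0.12,0],[0.48,-0.09,0],[0.485,-0.06,0],[0.49,-0.03,0],[0.49,0,0]], "rotation": [[0,0,-0.84],[0,0,-0.84],[0,0,-0.84],[0,0,-0.84],[0,0,-0.84],[0,0,-0.84],[0,0,-0.84],[0,0,-0.84],[0,0,-0.84],[0,0,-0.84]], "hand": 1, "squeeze": 60}}

```text
clock: 2.2
ee_pos: [0.335, -0.4659, 0.2563]
tool_rot: [180.0, -0.0, 53.8]
contact_force: [-0.4, -0.7, 0.9]
grip_width: 0.999
gripper_force: 0.0
```

{"fn": "step_arm", "kwargs": {"delta_pos": [[0.49,0.04,0],[0.48,0.07,0],[0.48,0.1,0],[0.47,0.13,0],[0.46,0.165,0],[0.45,0.195,0],[0.43,0.225,0],[0.42,0.25,0],[0.4,0.28,0],[0.38,0.31,0]], "rotation": [[0,0,-0.84],[0,0,-0.84],[0,0,-0.84],[0,0,-0.84],[0,0,-0.84],[0,0,-0.84],[0,0,-0.84],[0,0,-0.84],[0,0,-0.84],[0,0,-0.84]]}}

```text
clock: 3.2
ee_pos: [0.4947, -0.281, 0.2563]
tool_rot: [180.0, -0.0, 92.3]
contact_force: [0.4, 0.6, -0.1]
grip_width: 1.003
gripper_force: 0.0
```

```bash
python3 - <<'E'
from lv import *
s=arm.read_state(); print(s['clock'],s['joints'].round(0),s['ee_pos'].round(4),s['tool_rot'].round(2))
im=cams.get_image('top'); np.save('pics/t1',im); im2=cams.get_image('scene')
A=cv2.resize(im[125:225,285:385],(400,400),interpolation=3);B=cv2.resize(im2[100:200,170:270],(400,400),interpolation=3)
save(np.hstack([A,B]),'crop3.png')
rows(tcp(.52),[180,0,91.7],6)
E
```

```text
3.2 [ 41.  16. -21. 105.   7.  61.  19.] [ 0.4947 -0.281   0.2563] [180.    -0.    92.26]
D [[-0.016, -0.006, 0.355], [-0.016, -0.006, 0.355], [-0.016, -0.006, 0.355], [-0.016, -0.006, 0.355], [-0.016, -0.005, 0.355], [-0.016, -0.005, 0.355]]
R [[0.002, -0.002, 0.028], [0.002, -0.002, 0.028], [0.002, -0.002, 0.028], [0.002, -0.002, 0.028], [0.002, -0.002, 0.028], [0.002, -0.002, 0.028]]
```

View pics/crop3.png

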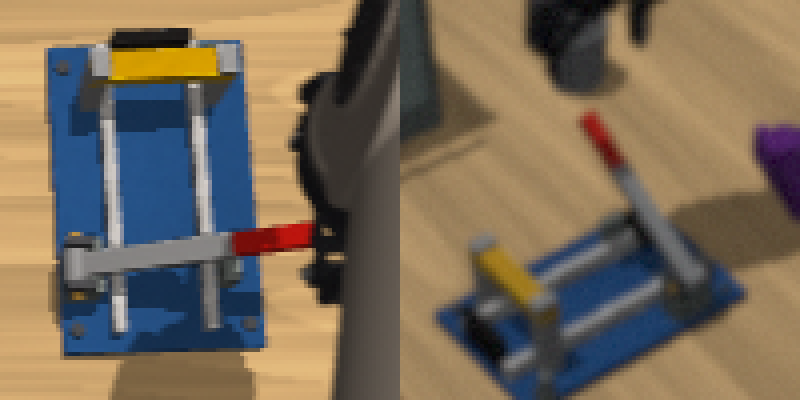

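```bash
python3 - <<'E'
from lv import *
s=arm.read_state()
for p in (s['ee_pos'],s['ee_pos']+[0,0,-.02],lev(q,.52,.165),lev(q,.52,.197),lev(q,.52,.131)):
    a=proj('top',p)[0];b=proj('scene',p)[0]; print(((a-[285,125])*4).round(),((b-[170,100])*4).round()+[400,0])
E
```

```text
[306. 204.] [595.  50.]
[298. 210.] [596.  67.]
[275. 239.] [598. 139.]
[317. 233.] [581. 112.]
[231. 245.] [616. 167.]
```

The projected handle and TCP agree with the picture: handle at (233-315, 240) in the top crop, fingers straddling it along x. Descend and grip.

{"fn": "step_arm", "kwargs": {"delta_pos": [[-0.02,0,0.35],[-0.02,0,0.35],[-0.02,0,0.35],[-0.015,0,0.35],[-0.015,0,0.35],[0,0,0.37]], "rotation": [[0,0,0.03],[0,0,0.03],[0,0,0.03],[0,0,0.03],[0,0,0.03],[0,0,0.03]]}}

```text
clock: 3.9
ee_pos: [0.4939, -0.287, 0.1496]
tool_rot: [180.0, 0.0, 91.2]
contact_force: [0.4, -0.0, 0.4]
grip_width: 1.003
gripper_force: 0.0
```

{"fn": "step_arm", "kwargs": {"delta_pos": [[0,0,0],[0,0,0],[0,0,0],[0,0,0],[0,0,0],[0,0,0],[0,0,0]], "rotation": [[0,0,0],[0,0,0],[0,0,0],[0,0,0],[0,0,0],[0,0,0],[0,0,0]], "hand": -1}}

```text
clock: 4.6
ee_pos: [0.4944, -0.2874, 0.1511]
tool_rot: [179.9, 0.1, 91.1]
contact_force: [4.9, -1.7, 2.7]
grip_width: 0.2
gripper_force: 61.2
```

```bash
python3 - <<'E'
from lv import *
s=arm.read_state(); print(s['ee_pos'],s['tool_rot'],s['grip_width'],s['contact_force'])
p=s['ee_pos']; Rc=R.from_euler('xyz',s['tool_rot'],degrees=True)
A=np.linspace(.52,2.12,21); P=np.array([tcp(a) for a in A]); P+= p-P[0]
print((Rc.inv().apply(np.diff(P,axis=0))/.05).round(3).tolist())
E
```

```text
[ 0.49438098 -0.28740465  0.1510732 ] [1.79890655e+02 5.47665637e-02 9.11471809e+01] 0.20023811157096383 [ 4.94256271 -1.70993545  2.65025587]
[[0.14, -0.001, -0.224], [0.156, -0.0, -0.212], [0.174, -0.002, -0.198], [0.19, -0.002, -0.184], [0.204, -0.002, -0.168], [0.216, -0.001, -0.15], [0.228, -0.001, -0.134], [0.236, -0.003, -0.116], [0.246, -0.001, -0.096], [0.254, -0.003, -0.074], [0.258, -0.003, -0.056], [0.26, -0.003, -0.034], [0.264, -0.003, -0.014], [0.264, -0.003, 0.008], [0.262, -0.003, 0.028], [0.26, -0.001, 0.05], [0.254, -0.003, 0.07], [0.248, -0.003, 0.09], [0.24, -0.001, 0.11], [0.23, -0.004, 0.13]]
```

{"fn": "step_arm", "kwargs": {"delta_pos": [[0.14,0,-0.225],[0.155,0,-0.21],[0.175,0,-0.2],[0.19,0,-0.185],[0.205,0,-0.17],[0.215,0,-0.15],[0.23,0,-0.135],[0.235,0,-0.115],[0.245,0,-0.095],[0.255,0,-0.075]], "rotation": [[0,0,0],[0,0,0],[0,0,0],[0,0,0],[0,0,0],[0,0,0],[0,0,0],[0,0,0],[0,0,0],[0,0,0]]}}

```text
clock: 5.6
ee_pos: [0.4912, -0.1855, 0.2288]
tool_rot: [180.0, 0.1, 91.1]
contact_force: [1.2, -5.5, -0.9]
grip_width: 0.203
gripper_force: 65.1
```

```bash
python3 - <<'E'
from lv import *
s=arm.read_state(); print(s['ee_pos'],s['tool_rot'],s['grip_width'],s['contact_force'],s['wrist_torque'])
h=lev(q,0,0); d=s['ee_pos']-[0,0,.006]-h; print(np.hypot(d[1],d[2]),np.arctan2(d[2],-d[1]))
E
```

```text
[ 0.4912419  -0.18554945  0.22879376] [1.79997631e+02 8.90515883e-02 9.10818807e+01] 0.20253044671132467 [ 1.21496259 -5.4641061  -0.85169674] [-1.74611501 -0.04126639  0.23372602]
0.16695551615836426 1.2982679762541975
```

Moving well; finish the swing, slightly past 2.1 to reach the stop.

{"fn": "step_arm", "kwargs": {"delta_pos": [[0.26,0,-0.055],[0.26,0,-0.035],[0.265,0,-0.015],[0.265,0,0.01],[0.26,0,0.03],[0.26,0,0.05],[0.255,0,0.07],[0.25,0,0.09],[0.24,0,0.11],[0.24,0,0.13]], "rotation": [[0,0,0],[0,0,0],[0,0,0],[0,0,0],[0,0,0],[0,0,0],[0,0,0],[0,0,0],[0,0,0],[0,0,0]]}}

```text
clock: 6.6
ee_pos: [0.4872, -0.0571, 0.209]
tool_rot: [-179.8, 0.1, 91.1]
contact_force: [-11.4, -1.2, 8.5]
grip_width: 0.202
gripper_force: 68.0
```

```bash
cat > st.py <<'E'
from lv import *
s=arm.read_state(); print(s['clock'],s['joints'].round(0),s['ee_pos'].round(4),s['tool_rot'].round(2),s['grip_width'],s['contact_force'].round(1),s['wrist_torque'].round(2))
h=lev(q,0,0); d=s['ee_pos']-[0,0,.006]-h; print(np.hypot(d[1],d[2]),np.arctan2(d[2],-d[1]))
E
python3 st.py
```

```text
6.6 [ 25.  12. -29. 116.   8.  53.  -7.] [ 0.4872 -0.0571  0.209 ] [-1.7982e+02  6.0000e-02  9.1090e+01] 0.20248714760661246 [-11.4  -1.2   8.5] [-1.02  2.19  0.04]
0.16387109559795196 2.1053648926634683
```

{"fn": "step_arm", "kwargs": {"delta_pos": [[0.1,0,0.06],[0.1,0,0.06],[0,0,0]], "rotation": [[0,0,0],[0,0,0],[0,0,0]]}}

```text
clock: 6.9
ee_pos: [0.4868, -0.0469, 0.2024]
tool_rot: [-179.8, 0.0, 91.2]
contact_force: [-10.1, 0.2, 3.3]
grip_width: 0.202
gripper_force: 68.0
```

```bash
python3 st.py
```

```text
6.9 [ 24.  13. -29. 117.   8.  52.  -8.] [ 0.4868 -0.0469  0.2024] [-1.7977e+02  3.0000e-02  9.1150e+01] 0.2017530353334308 [-10.1   0.2   3.3] [-0.42  1.85 -0.02]
0.16383271210634526 2.1796252098096427
```

{"fn": "step_arm", "kwargs": {"delta_pos": [[0.1,0,0.07],[0.1,0,0.07],[0,0,0],[0,0,0]], "rotation": [[0,0,0],[0,0,0],[0,0,0],[0,0,0]]}}

```text
clock: 7.3
ee_pos: [0.4871, -0.0421, 0.1976]
tool_rot: [-179.8, 0.4, 90.9]
contact_force: [-22.8, -29.5, 44.0]
grip_width: 0.194
gripper_force: 56.9
```

```bash
python3 st.py; python3 - <<'E'
from lv import *
im=cams.get_image('top'); im2=cams.get_image('scene')
A=cv2.resize(im[125:225,255:355],(400,400),interpolation=3);B=cv2.resize(im2[100:200,190:290],(400,400),interpolation=3)
save(np.hstack([A,B]),'crop4.png')
for a in (1.9,2.1,2.2):
  for r in(0,.131,.197):
    p=lev(q,a,r); print(a,r,((proj('top',p)[0]-[255,125])*4).round(),((proj('scene',p)[0]-[190,100])*4).round()+[400,0])
E
```

```text
7.3 [ 23.  13. -29. 117.   9.  52. -10.] [ 0.4871 -0.0421  0.1976] [-179.85    0.37   90.86] 0.193934418646103 [-22.8 -29.5  44. ] [-5.93  4.53 -0.09]
0.1628354329630915 2.2208142934709807
1.9 0 [195. 265.] [607. 277.]
1.9 0.131 [153. 236.] [634. 206.]
1.9 0.197 [129. 219.] [649. 167.]
2.1 0 [195. 265.] [607. 277.]
2.1 0.131 [120. 240.] [650. 228.]
2.1 0.197 [ 77. 226.] [674. 201.]
2.2 0 [195. 265.] [607. 277.]
2.2 0.131 [105. 243.] [657. 240.]
2.2 0.197 [ 53. 230.] [685. 220.]
```

View pics/crop4.png

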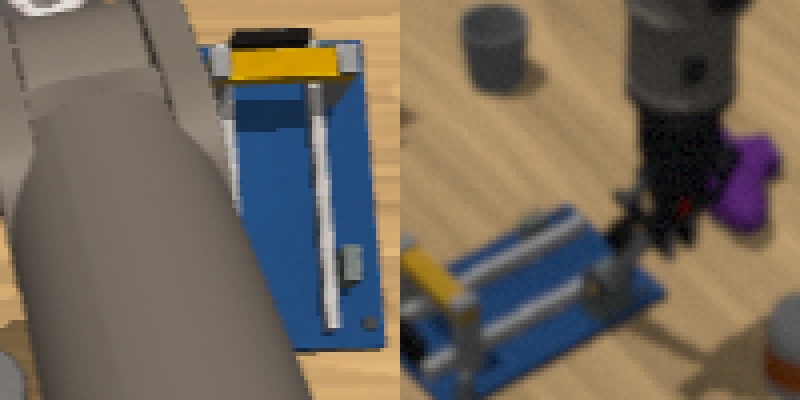

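{"fn": "step_arm", "kwargs": {"delta_pos": [[-0.08,0,-0.08],[0,0,0],[0,0,0],[0,0,0],[0,0,0],[0,0,0]], "rotation": [[0,0,0],[0,0,0],[0,0,0],[0,0,0],[0,0,0],[0,0,0]], "hand": 1}}

```text
clock: 8.0
ee_pos: [0.4887, -0.0409, 0.1999]
tool_rot: [-180.0, -0.0, 91.1]
contact_force: [0.6, 0.1, 0.2]
grip_width: 1.002
gripper_force: 0.0
```

{"fn": "step_arm", "kwargs": {"delta_pos": [[0,0,-0.4],[0,0,-0.5],[0,0,-0.5],[0,0,-0.5],[0,0,-0.5],[0,0,0]], "rotation": [[0,0,0],[0,0,0],[0,0,0],[0,0,0],[0,0,0],[0,0,0]]}}

```text
clock: 8.6
ee_pos: [0.49, -0.0409, 0.3231]
tool_rot: [179.7, 0.0, 91.1]
contact_force: [0.6, -0.2, -0.2]
grip_width: 0.997
gripper_force: 0.0
```

```bash
python3 st.py; cat > last.py <<'E'
from h import *
yaw=1.8; n=R.from_euler('xyz',[0,-30,yaw],degrees=True).as_matrix()
top=np.array([.522,.1695,.1439]); 
zt=-n[:,2]           # tool z, into the neck
def pose(h,flip): # h: distance of TCP above sole
    yt=n[:,1]*(1 if flip else -1); xt=np.cross(yt,zt)
    return top+n[:,2]*(h-.1), R.from_matrix(np.c_[xt,yt,zt]).as_euler('xyz',degrees=True)
E
python3 - <<'E'
from last import *
for f in (0,1):
    p,e=pose(.2,f); print(p,e); rows(p,e,10)
E
```

```text
8.6 [ 25.   5. -30. 109.   3.  66.  -4.] [ 0.49   -0.0409  0.3231] [1.7974e+02 4.0000e-02 9.1130e+01] 0.9973758580046506 [ 0.6 -0.2 -0.2] [-0.   -0.01  0.02]
0.2738494367141018 1.9433773567640298
[0.47202467 0.16792946 0.23050254] [180.  -30.    1.8]
D [[0.418, -0.028, 0.185], [0.401, -0.099, 0.199], [0.372, -0.166, 0.209], [0.334, -0.228, 0.216], [0.286, -0.284, 0.218], [0.23, -0.332, 0.216], [0.167, -0.371, 0.21], [0.1, -0.4, 0.2], [0.03, -0.418, 0.186], [-0.041, -0.424, 0.169]]
R [[-0.504, 0.511, 1.901], [-0.504, 0.511, 1.901], [-0.504, 0.511, 1.901], [-0.504, 0.511, 1.901], [-0.504, 0.511, 1.901], [-0.504, 0.511, 1.901], [-0.504, 0.511, 1.901], [-0.504, 0.511, 1.901], [-0.504, 0.511, 1.901], [-0.504, 0.511, 1.901]]
[0.47202467 0.16792946 0.23050254] [-180.    30.  -178.2]
D [[0.418, -0.028, 0.185], [0.426, 0.03, 0.168], [0.423, 0.089, 0.153], [0.411, 0.147, 0.141], [0.389, 0.203, 0.132], [0.359, 0.256, 0.126], [0.321, 0.303, 0.124], [0.276, 0.344, 0.125], [0.225, 0.378, 0.13], [0.17, 0.403, 0.138]]
R [[-0.513, -0.506, -1.929], [-0.513, -0.506, -1.929], [-0.513, -0.506, -1.929], [-0.513, -0.506, -1.929], [-0.513, -0.506, -1.929], [-0.513, -0.506, -1.929], [-0.513, -0.506, -1.929], [-0.513, -0.506, -1.929], [-0.513, -0.506, -1.929], [-0.513, -0.506, -1.929]]
```

```bash
python3 - <<'E'
from last import *
p,e=pose(.2,1); rows(p,e,24)
E
```

```text
D [[0.174, -0.012, 0.077], [0.176, -0.002, 0.074], [0.177, 0.008, 0.071], [0.177, 0.018, 0.068], [0.177, 0.029, 0.066], [0.176, 0.039, 0.063], [0.174, 0.049, 0.061], [0.172, 0.059, 0.059], [0.169, 0.069, 0.057], [0.165, 0.079, 0.056], [0.16, 0.088, 0.054], [0.155, 0.098, 0.053], [0.149, 0.107, 0.053], [0.143, 0.115, 0.052], [0.136, 0.123, 0.052], [0.129, 0.131, 0.052], [0.121, 0.138, 0.052], [0.113, 0.145, 0.052], [0.105, 0.151, 0.053], [0.096, 0.156, 0.054], [0.086, 0.161, 0.055], [0.077, 0.166, 0.056], [0.067, 0.169, 0.058], [0.057, 0.172, 0.06]]
R [[-0.214, -0.211, -0.804], [-0.214, -0.211, -0.804], [-0.214, -0.211, -0.804], [-0.214, -0.211, -0.804], [-0.214, -0.211, -0.804], [-0.214, -0.211, -0.804], [-0.214, -0.211, -0.804], [-0.214, -0.211, -0.804], [-0.214, -0.211, -0.804], [-0.214, -0.211, -0.804], [-0.214, -0.211, -0.804], [-0.214, -0.211, -0.804], [-0.214, -0.211, -0.804], [-0.214, -0.211, -0.804], [-0.214, -0.211, -0.804], [-0.214, -0.211, -0.804], [-0.214, -0.211, -0.804], [-0.214, -0.211, -0.804], [-0.214, -0.211, -0.804], [-0.214, -0.211, -0.804], [-0.214, -0.211, -0.804], [-0.214, -0.211, -0.804], [-0.214, -0.211, -0.804], [-0.214, -0.211, -0.804]]
```

{"fn": "step_arm", "kwargs": {"delta_pos": [[0.175,-0.01,0.07],[0.175,0,0.07],[0.175,0.01,0.07],[0.175,0.02,0.07],[0.175,0.03,0.065],[0.175,0.04,0.065],[0.175,0.05,0.06],[0.17,0.06,0.06]], "rotation": [[-0.214,-0.211,-0.804],[-0.214,-0.211,-0.804],[-0.214,-0.211,-0.804],[-0.214,-0.211,-0.804],[-0.214,-0.211,-0.804],[-0.214,-0.211,-0.804],[-0.214,-0.211,-0.804],[-0.214,-0.211,-0.804]]}}

```text
clock: 9.4
ee_pos: [0.4831, 0.0289, 0.2895]
tool_rot: [174.4, 9.5, 120.5]
contact_force: [-0.8, -0.9, -0.3]
grip_width: 1.001
gripper_force: 0.0
```

{"fn": "step_arm", "kwargs": {"delta_pos": [[0.17,0.07,0.055],[0.165,0.08,0.055],[0.16,0.09,0.055],[0.155,0.1,0.055],[0.15,0.105,0.05],[0.145,0.115,0.05],[0.135,0.125,0.05],[0.13,0.13,0.05]], "rotation": [[-0.214,-0.211,-0.804],[-0.214,-0.211,-0.804],[-0.214,-0.211,-0.804],[-0.214,-0.211,-0.804],[-0.214,-0.211,-0.804],[-0.214,-0.211,-0.804],[-0.214,-0.211,-0.804],[-0.214,-0.211,-0.804]]}}

```text
clock: 10.2
ee_pos: [0.477, 0.0989, 0.2591]
tool_rot: [174.1, 20.4, 150.0]
contact_force: [-0.2, 0.3, 0.2]
grip_width: 1.001
gripper_force: 0.0
```

{"fn": "step_arm", "kwargs": {"delta_pos": [[0.12,0.14,0.05],[0.115,0.145,0.05],[0.105,0.15,0.055],[0.095,0.155,0.055],[0.085,0.16,0.055],[0.075,0.165,0.055],[0.065,0.17,0.06],[0.055,0.17,0.06],[0,0,0]], "rotation": [[-0.214,-0.211,-0.804],[-0.214,-0.211,-0.804],[-0.214,-0.211,-0.804],[-0.214,-0.211,-0.804],[-0.214,-0.211,-0.804],[-0.214,-0.211,-0.804],[-0.214,-0.211,-0.804],[-0.214,-0.211,-0.804],[0,0,0]]}}

```text
clock: 11.1
ee_pos: [0.4706, 0.1684, 0.2281]
tool_rot: [-180.0, 29.8, -177.9]
contact_force: [-0.4, 0.3, -0.2]
grip_width: 0.997
gripper_force: 0.0
```

```bash
python3 st.py; python3 - <<'E'
from last import *
im=cams.get_image('top'); im2=cams.get_image('scene'); np.save('pics/t2',im)
A=cv2.resize(im[105:225,150:350],(400,240),interpolation=3);A=cv2.copyMakeBorder(A,0,160,0,0,0);B=cv2.resize(im2[150:250,235:335],(400,400),interpolation=3)
save(np.hstack([A,B]),'crop5.png')
s=arm.read_state()
Rm=R.from_euler('xyz',s['tool_rot'],degrees=True).as_matrix()
for p in (top,s['ee_pos'],s['ee_pos']+Rm[:,2]*.02): print(((proj('top',p)[0]-[150,105])*2).round(),((proj('scene',p)[0]-[235,150])*4).round()+[400,0])
p,e=pose(.088,1); print(p,e);rows(p,e,8)
E
```

```text
11.1 [  9.   1. -46. 132.  40.  28.  22.] [0.4706 0.1684 0.2281] [-179.98   29.77 -177.91] 0.9973468907034161 [-0.4  0.3 -0.2] [ 0.    0.54 -0.06]
0.3480554340076882 2.663673926346393
[110. 144.] [609. 226.]
[101. 166.] [660. 131.]
[103. 161.] [650. 151.]
[0.52799704 0.16968846 0.1335077 ] [-180.    30.  -178.2]
D [[-0.005, 0.001, 0.277], [-0.005, 0.001, 0.277], [-0.005, 0.001, 0.277], [-0.005, 0.001, 0.277], [-0.005, 0.001, 0.277], [-0.005, 0.001, 0.277], [-0.005, 0.001, 0.277], [-0.004, 0.001, 0.277]]
R [[0.001, -0.007, -0.001], [0.001, -0.007, -0.001], [0.001, -0.007, -0.001], [0.001, -0.007, -0.001], [0.001, -0.007, -0.001], [0.001, -0.007, -0.001], [0.001, -0.007, -0.001], [0.001, -0.007, -0.001]]
```

View pics/crop5.png

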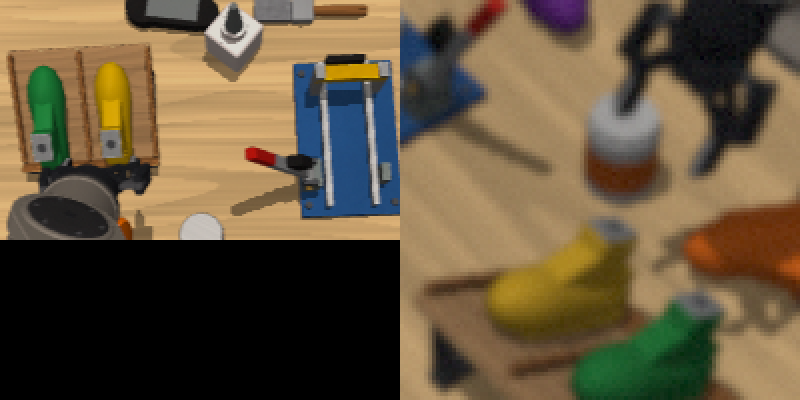

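The lever is fully open: handle tip at crop (247,154), matching the prediction for 2.1. The gripper straddles the yellow neck's axis. Advance along it.

{"fn": "step_arm", "kwargs": {"delta_pos": [[-0.005,0,0.27],[-0.005,0,0.27],[-0.005,0,0.27],[-0.005,0,0.27],[-0.005,0,0.27],[-0.005,0,0.27],[-0.005,0,0.27],[0,0,0.26]], "rotation": [[0,-0.007,0],[0,-0.007,0],[0,-0.007,0],[0,-0.007,0],[0,-0.007,0],[0,-0.007,0],[0,-0.007,0],[0,0,0]]}}

```text
clock: 12.0
ee_pos: [0.5271, 0.169, 0.1361]
tool_rot: [179.9, 30.0, -178.3]
contact_force: [-0.1, -0.1, 0.4]
grip_width: 1.0
gripper_force: 0.0
```

{"fn": "step_arm", "kwargs": {"delta_pos": [[0,0,0],[0,0,0],[0,0,0],[0,0,0],[0,0,0],[0,0,0]], "rotation": [[0,0,0],[0,0,0],[0,0,0],[0,0,0],[0,0,0],[0,0,0]], "hand": -1, "squeeze": 70}}

```text
clock: 12.6
ee_pos: [0.5264, 0.1694, 0.1372]
tool_rot: [180.0, 30.1, -178.2]
contact_force: [-4.5, -0.7, 6.7]
grip_width: 0.391
gripper_force: 68.4
```

```bash
python3 st.py
```

```text
12.6 [  2.  17. -39. 132.  75.  27.  -9.] [0.5264 0.1694 0.1372] [ 179.96   30.07 -178.22] 0.39096610558870143 [-4.5 -0.7  6.7] [-0.19  0.72 -0.29]
0.3176198728903794 2.9218363377634526
```

{"fn": "step_arm", "kwargs": {"delta_pos": [[0,0,-0.1],[0,0,-0.2],[0,0,-0.25],[0,0,-0.25],[0,0,-0.3],[0,0,-0.3],[0,0,-0.3],[0,0,-0.3]], "rotation": [[0,0,0],[0,0,0],[0,0,0],[0,0,0],[0,0,0],[0,0,0],[0,0,0],[0,0,0]]}}

```text
clock: 13.4
ee_pos: [0.4755, 0.1677, 0.2237]
tool_rot: [180.0, 30.0, -178.2]
contact_force: [-0.4, -0.8, -1.9]
grip_width: 0.386
gripper_force: 70.2
```

```bash
python3 st.py; python3 - <<'E'
from h import *
rows([.5,.169,.385],[180,0,-178.3],10)
E
```

```text
13.4 [ 10.   2. -47. 132.  43.  27.  20.] [0.4755 0.1677 0.2237] [ 179.98   30.   -178.19] 0.38584517875380103 [-0.4 -0.8 -1.9] [ 0.01  0.89 -0.  ]
0.345337226019106 2.6740011946430835
D [[-0.204, 0.001, -0.255], [-0.19, 0.001, -0.265], [-0.176, 0.001, -0.275], [-0.161, 0.001, -0.284], [-0.146, 0.001, -0.292], [-0.131, 0.001, -0.299], [-0.115, 0.001, -0.305], [-0.099, 0.001, -0.311], [-0.082, 0.001, -0.316], [-0.066, 0.001, -0.32]]
R [[0.001, 0.654, 0.002], [0.001, 0.654, 0.002], [0.001, 0.654, 0.002], [0.001, 0.654, 0.002], [0.001, 0.654, 0.002], [0.001, 0.654, 0.002], [0.001, 0.654, 0.002], [0.001, 0.654, 0.002], [0.001, 0.654, 0.002], [0.001, 0.654, 0.002]]
```

{"fn": "step_arm", "kwargs": {"delta_pos": [[-0.205,0,-0.255],[-0.19,0,-0.265],[-0.175,0,-0.275],[-0.16,0,-0.285],[-0.145,0,-0.29],[-0.13,0,-0.3],[-0.115,0,-0.305],[-0.1,0,-0.31],[-0.08,0,-0.315],[-0.065,0,-0.32]], "rotation": [[0,0.655,0],[0,0.655,0],[0,0.655,0],[0,0.655,0],[0,0.655,0],[0,0.655,0],[0,0.655,0],[0,0.655,0],[0,0.655,0],[0,0.655,0]]}}

```text
clock: 14.4
ee_pos: [0.4998, 0.1686, 0.385]
tool_rot: [179.9, -0.1, -178.1]
contact_force: [-0.2, -0.2, -2.2]
grip_width: 0.387
gripper_force: 70.2
```

```bash
python3 st.py; python3 - <<'E'
from lv import *
t=T(q,[-.05,0,0]); print(t, T(q,[.005,0,0])); rows([t[0],t[1],.385],[180,0,-178.3],18)
E
```

```text
14.4 [ 15.   9. -45.  99.   6.  75.  60.] [0.4998 0.1686 0.385 ] [ 1.7993e+02 -7.0000e-02 -1.7814e+02] 0.3873134233982655 [-0.2 -0.2 -2.2] [ 0.01  0.02 -0.02]
0.44280687251555817 2.3436895158633684
[ 0.511791   -0.21501287  0.        ] [ 0.56676672 -0.21337878  0.        ]
D [[0.001, -0.426, -0.0], [0.0, -0.426, -0.0], [0.0, -0.426, -0.0], [0.0, -0.426, -0.0], [0.0, -0.426, -0.0], [0.0, -0.426, -0.0], [0.0, -0.426, -0.0], [0.0, -0.426, -0.0], [0.0, -0.426, -0.0], [-0.0, -0.426, -0.0], [-0.0, -0.426, -0.0], [-0.0, -0.426, -0.0], [-0.0, -0.426, -0.0], [-0.0, -0.426, -0.0], [-0.0, -0.426, -0.0], [-0.0, -0.426, -0.0], [-0.001, -0.426, -0.0], [-0.001, -0.426, -0.0]]
R [[0.001, -0.001, 0.002], [0.001, -0.001, 0.002], [0.001, -0.001, 0.002], [0.001, -0.001, 0.002], [0.001, -0.001, 0.002], [0.001, -0.001, 0.002], [0.001, -0.001, 0.002], [0.001, -0.001, 0.002], [0.001, -0.001, 0.002], [0.001, -0.001, 0.002], [0.001, -0.001, 0.002], [0.001, -0.001, 0.002], [0.001, -0.001, 0.002], [0.001, -0.001, 0.002], [0.001, -0.001, 0.002], [0.001, -0.001, 0.002], [0.001, -0.001, 0.002], [0.001, -0.001, 0.002]]
```

{"fn": "step_arm", "kwargs": {"delta_pos": [[0,-0.42,0],[0,-0.43,0],[0,-0.43,0],[0,-0.43,0],[0,-0.43,0],[0,-0.43,0],[0,-0.43,0],[0,-0.43,0],[0,-0.43,0]], "rotation": [[0,0,0],[0,0,0],[0,0,0],[0,0,0],[0,0,0],[0,0,0],[0,0,0],[0,0,0],[0,0,0]]}}

```text
clock: 15.3
ee_pos: [0.5059, -0.0249, 0.3842]
tool_rot: [179.9, 0.1, -178.1]
contact_force: [-0.1, 0.7, -3.3]
grip_width: 0.388
gripper_force: 70.5
```

{"fn": "step_arm", "kwargs": {"delta_pos": [[0,-0.43,0],[0,-0.43,0],[0,-0.43,0],[0,-0.43,0],[0,-0.43,0],[0,-0.42,0],[0,-0.42,0],[0,-0.42,0],[0,-0.42,0],[0,0,0]], "rotation": [[0,0,0],[0,0,0],[0,0,0],[0,0,0],[0,0,0],[0,0,0],[0,0,0],[0,0,0],[0,0,0],[0,0,0]]}}

```text
clock: 16.3
ee_pos: [0.5118, -0.2184, 0.3837]
tool_rot: [180.0, 0.0, -178.4]
contact_force: [-0.0, 1.2, -2.9]
grip_width: 0.388
gripper_force: 70.6
```

```bash
python3 st.py; python3 - <<'E'
from lv import *
t=T(q,[-.05,0,0]); rows([t[0],t[1],.15],[180,0,-178.3],10)
E
```

```text
16.3 [ 41.  10. -28.  96.   5.  75. 104.] [ 0.5118 -0.2184  0.3837] [ 1.7995e+02  5.0000e-02 -1.7836e+02] 0.3880889609001472 [-0.   1.2 -2.9] [ 0.02  0.01 -0.01]
0.3251272167702203 1.3292769383384568
D [[0.0, 0.006, 0.467], [0.0, 0.006, 0.467], [0.0, 0.006, 0.467], [0.0, 0.006, 0.467], [-0.0, 0.006, 0.467], [-0.0, 0.007, 0.467], [-0.0, 0.007, 0.467], [-0.0, 0.007, 0.467], [-0.0, 0.007, 0.467], [-0.0, 0.007, 0.467]]
R [[0.001, 0.001, -0.001], [0.001, 0.001, -0.001], [0.001, 0.001, -0.001], [0.001, 0.001, -0.001], [0.001, 0.001, -0.001], [0.001, 0.001, -0.001], [0.001, 0.001, -0.001], [0.001, 0.001, -0.001], [0.001, 0.001, -0.001], [0.001, 0.001, -0.001]]
```

{"fn": "step_arm", "kwargs": {"delta_pos": [[0,0,0.45],[0,0.01,0.45],[0,0.01,0.45],[0,0.01,0.45],[0,0.01,0.45],[0,0.01,0.45],[0,0.01,0.45],[0,0.01,0.45],[0,0,0.45],[0,0,0.45]], "rotation": [[0,0,0],[0,0,0],[0,0,0],[0,0,0],[0,0,0],[0,0,0],[0,0,0],[0,0,0],[0,0,0],[0,0,0]]}}

```text
clock: 17.3
ee_pos: [0.5124, -0.2116, 0.1584]
tool_rot: [179.9, 0.1, -178.2]
contact_force: [0.1, -0.0, -2.9]
grip_width: 0.391
gripper_force: 70.7
```

```bash
python3 st.py; python3 - <<'E'
from lv import *
im=cams.get_image('top'); im2=cams.get_image('scene'); np.save('pics/t3',im);np.save('pics/s3',im2)
A=cv2.resize(im[125:225,275:375],(400,400),interpolation=3);B=cv2.resize(im2[120:210,170:260],(400,400),interpolation=3)
s=arm.read_state();p=s['ee_pos']
# predicted toe ellipse: toe tip etc, drawn
O=p-[0,0,.092]; c=[O+T([0,0,q[2]],v) for v in([.115,0,.02],[-.055,0,.02],[.06,.03,.02],[.06,-.03,.02])]
for v in c:
    a=(proj('top',v)[0]-[275,125])*4+1.5; cv2.circle(A,tuple(int(x) for x in a),3,(255,0,255),-1)
    b=(proj('scene',v)[0]-[170,120])*40/9+1.7; cv2.circle(B,tuple(int(x) for x in b),3,(255,0,255),-1)
save(np.hstack([A,B]),'crop6.png')
E
```

```text
17.3 [ 38.  22. -27. 112.  13.  50.  96.] [ 0.5124 -0.2116  0.1584] [ 1.7994e+02  9.0000e-02 -1.7817e+02] 0.39074794958373416 [ 0.1 -0.  -2.9] [0.02 0.05 0.01]
0.11491952363563178 0.9050174612241719
```

View pics/crop6.png

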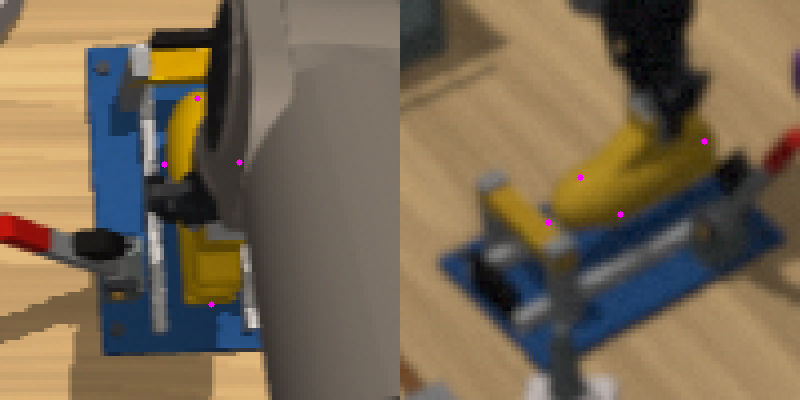

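{"fn": "step_arm", "kwargs": {"delta_pos": [[0,-0.04,0.1],[0,-0.03,0.1],[0,0,0.15],[0,0,0.15],[0,0,0.15],[0,0,0.12],[0,0,0.1],[0,0,0]], "rotation": [[0,0,0],[0,0,0],[0,0,0],[0,0,0],[0,0,0],[0,0,0],[0,0,0],[0,0,0]]}}

```text
clock: 18.2
ee_pos: [0.5124, -0.2157, 0.1145]
tool_rot: [179.9, -0.0, -178.2]
contact_force: [-0.1, -0.2, -2.7]
grip_width: 0.387
gripper_force: 70.4
```

{"fn": "step_arm", "kwargs": {"delta_pos": [[0,0,0.04],[0,0,0.04],[0,0,0.02],[0,0,0]], "rotation": [[0,0,0],[0,0,0],[0,0,0],[0,0,0]]}}

```text
clock: 18.6
ee_pos: [0.5127, -0.2158, 0.1102]
tool_rot: [180.0, 0.0, -178.2]
contact_force: [-0.0, -0.5, -2.7]
grip_width: 0.386
gripper_force: 70.4
```

```bash
python3 st.py
```

```text
18.6 [ 37.  26. -25. 113.  15.  44.  94.] [ 0.5127 -0.2158  0.1102] [ 1.7998e+02  5.0000e-02 -1.7820e+02] 0.38567253043346217 [-0.  -0.5 -2.7] [-0.01  0.03  0.  ]
0.08627472158834217 0.5115181114766276
```

{"fn": "step_arm", "kwargs": {"delta_pos": [[0,0,0.03],[0,0,0.03],[0,0,0.02],[0,0,0]], "rotation": [[0,0,0],[0,0,0],[0,0,0],[0,0,0]]}}

```text
clock: 19.0
ee_pos: [0.5127, -0.2159, 0.1063]
tool_rot: [180.0, 0.0, -178.2]
contact_force: [-0.7, -0.2, -0.9]
grip_width: 0.387
gripper_force: 70.7
```

{"fn": "step_arm", "kwargs": {"delta_pos": [[-0.1,0,0],[-0.1,0,0],[-0.1,0,0],[-0.1,0,0],[-0.1,0,0],[-0.1,0,0],[-0.1,0,0],[-0.1,0,0],[-0.1,0,0],[0,0,0]], "rotation": [[0,0,0],[0,0,0],[0,0,0],[0,0,0],[0,0,0],[0,0,0],[0,0,0],[0,0,0],[0,0,0],[0,0,0]]}}

```text
clock: 20.0
ee_pos: [0.5588, -0.2142, 0.1063]
tool_rot: [180.0, 0.1, -178.2]
contact_force: [2.4, 0.1, -0.6]
grip_width: 0.389
gripper_force: 71.1
```

{"fn": "step_arm", "kwargs": {"delta_pos": [[-0.05,0,0],[-0.05,0,0],[-0.05,0,0],[0,0,0]], "rotation": [[0,0,0],[0,0,0],[0,0,0],[0,0,0]]}}

```text
clock: 20.4
ee_pos: [0.5656, -0.2142, 0.1063]
tool_rot: [180.0, 0.1, -178.2]
contact_force: [-0.0, -0.8, 0.2]
grip_width: 0.386
gripper_force: 71.1
```

{"fn": "step_arm", "kwargs": {"delta_pos": [[-0.04,0,0],[-0.04,0,0],[-0.02,0,0],[0,0,0]], "rotation": [[0,0,0],[0,0,0],[0,0,0],[0,0,0]]}}

```text
clock: 20.8
ee_pos: [0.5685, -0.2142, 0.1064]
tool_rot: [180.0, -0.2, -178.2]
contact_force: [-17.4, 1.2, 16.3]
grip_width: 0.386
gripper_force: 73.1
```

{"fn": "step_arm", "kwargs": {"delta_pos": [[0,0,0],[0,0,0],[0,0,0],[0,0,0],[0,0,0]], "rotation": [[0,0,0],[0,0,0],[0,0,0],[0,0,0],[0,0,0]], "hand": 1}}

```text
clock: 21.3
ee_pos: [0.5703, -0.214, 0.1063]
tool_rot: [180.0, 0.1, -178.2]
contact_force: [-0.2, 0.1, 0.2]
grip_width: 1.0
gripper_force: 0.0
```

{"fn": "step_arm", "kwargs": {"delta_pos": [[0,0,-0.2],[0,0,-0.4],[0,0,-0.5],[0,0,-0.5],[0,0,-0.5],[0,0,-0.5],[0,0,-0.5],[0,0,-0.5],[0,0,-0.5],[0,0,-0.5]], "rotation": [[0,0,0],[0,0,0],[0,0,0],[0,0,0],[0,0,0],[0,0,0],[0,0,0],[0,0,0],[0,0,0],[0,0,0]]}}

```text
clock: 22.3
ee_pos: [0.5698, -0.2139, 0.3383]
tool_rot: [180.0, 0.1, -178.2]
contact_force: [-0.3, -0.5, 0.1]
grip_width: 1.001
gripper_force: 0.0
```

```bash
python3 st.py; python3 - <<'E'
from lv import *
print(lev(q,2.1,.165),lev(q,2.1,.197)); t=tcp(2.1)
rows([t[0],t[1],.34],[180,0,91.7],22)
E
```

```text
22.3 [ 37.  17. -28.  94.   8.  71.  99.] [ 0.5698 -0.2139  0.3383] [ 1.7999e+02  8.0000e-02 -1.7819e+02] 1.000988661206015 [-0.3 -0.5  0.1] [ 0.01 -0.03  0.  ]
0.2800472171589646 1.3058745541217316
[ 0.48809619 -0.05734765  0.20442955] [ 0.48761622 -0.04119971  0.23205225]
D [[0.07, 0.145, -0.002], [0.08, 0.139, -0.002], [0.09, 0.133, -0.002], [0.099, 0.127, -0.002], [0.108, 0.119, -0.002], [0.116, 0.111, -0.002], [0.124, 0.103, -0.002], [0.131, 0.093, -0.002], [0.137, 0.084, -0.002], [0.143, 0.074, -0.002], [0.148, 0.064, -0.002], [0.152, 0.053, -0.002], [0.155, 0.042, -0.002], [0.158, 0.031, -0.002], [0.159, 0.019, -0.002], [0.16, 0.008, -0.002], [0.161, -0.004, -0.002], [0.16, -0.015, -0.002], [0.158, -0.026, -0.002], [0.156, -0.038, -0.002], [0.153, -0.049, -0.002], [0.149, -0.06, -0.002]]
R [[0.001, 0.001, 0.894], [0.001, 0.001, 0.894], [0.001, 0.001, 0.894], [0.001, 0.001, 0.894], [0.001, 0.001, 0.894], [0.001, 0.001, 0.894], [0.001, 0.001, 0.894], [0.001, 0.001, 0.894], [0.001, 0.001, 0.894], [0.001, 0.001, 0.894], [0.001, 0.001, 0.894], [0.001, 0.001, 0.894], [0.001, 0.001, 0.894], [0.001, 0.001, 0.894], [0.001, 0.001, 0.894], [0.001, 0.001, 0.894], [0.001, 0.001, 0.894], [0.001, 0.001, 0.894], [0.001, 0.001, 0.894], [0.001, 0.001, 0.894], [0.001, 0.001, 0.894], [0.001, 0.001, 0.894]]
```

{"fn": "step_arm", "kwargs": {"delta_pos": [[0.07,0.145,0],[0.08,0.14,0],[0.09,0.135,0],[0.1,0.125,0],[0.11,0.12,0],[0.115,0.11,0],[0.125,0.105,0]], "rotation": [[0,0,0.895],[0,0,0.895],[0,0,0.895],[0,0,0.895],[0,0,0.895],[0,0,0.895],[0,0,0.895]]}}

```text
clock: 23.0
ee_pos: [0.5436, -0.1636, 0.3372]
tool_rot: [179.9, 0.1, 152.9]
contact_force: [0.2, 0.4, 0.2]
grip_width: 0.998
gripper_force: 0.0
```

{"fn": "step_arm", "kwargs": {"delta_pos": [[0.13,0.095,0],[0.135,0.085,0],[0.145,0.075,0],[0.15,0.065,0],[0.15,0.055,0],[0.155,0.04,0],[0.16,0.03,0],[0.16,0.02,0]], "rotation": [[0,0,0.895],[0,0,0.895],[0,0,0.895],[0,0,0.895],[0,0,0.895],[0,0,0.895],[0,0,0.895],[0,0,0.895]]}}

```text
clock: 23.8
ee_pos: [0.514, -0.1062, 0.3371]
tool_rot: [179.9, 0.0, 120.1]
contact_force: [-0.3, -0.2, -0.3]
grip_width: 0.999
gripper_force: 0.0
```

{"fn": "step_arm", "kwargs": {"delta_pos": [[0.16,0.01,0],[0.16,0,0],[0.16,-0.015,0],[0.16,-0.025,0],[0.155,-0.04,0],[0.155,-0.05,0],[0.15,-0.06,0],[0,0,0]], "rotation": [[0,0,0.895],[0,0,0.895],[0,0,0.895],[0,0,0.895],[0,0,0.895],[0,0,0.895],[0,0,0.895],[0,0,0]]}}

```text
clock: 24.6
ee_pos: [0.4882, -0.0556, 0.3372]
tool_rot: [179.9, -0.0, 91.6]
contact_force: [-0.3, -0.3, -0.5]
grip_width: 1.004
gripper_force: 0.0
```

```bash
python3 st.py; python3 - <<'E'
from lv import *
rows(tcp(2.1),[180,0,91.7],6)
im=cams.get_image('top'); im2=cams.get_image('scene')
A=cv2.resize(im[125:225,265:365],(400,400),interpolation=3);B=cv2.resize(im2[110:200,170:260],(400,400),interpolation=3)
O=T(q,[.005,0,.015])
for v in([.115,0,.02],[-.055,0,.02],[0,0,.1]):
    v=O+T([0,0,q[2]],v)
    a=(proj('top',v)[0]-[265,125])*4+1.5; cv2.circle(A,tuple(int(x) for x in a),3,(255,0,255),-1)
    b=(proj('scene',v)[0]-[170,110])*40/9+1.7; cv2.circle(B,tuple(int(x) for x in b),3,(255,0,255),-1)
save(np.hstack([A,B]),'crop7.png')
E
```

```text
24.6 [ 22.   4. -25. 108.   2.  68.  -1.] [ 0.4882 -0.0556  0.3372] [ 1.799e+02 -1.000e-02  9.155e+01] 1.0044698346895757 [-0.3 -0.3 -0.5] [-0.01 -0.03  0.  ]
0.28225992787612025 1.876718015221688
D [[-0.006, -0.001, 0.423], [-0.006, -0.001, 0.423], [-0.006, -0.001, 0.423], [-0.006, -0.001, 0.423], [-0.006, -0.001, 0.423], [-0.006, -0.001, 0.423]]
R [[0.004, -0.001, -0.005], [0.004, -0.001, -0.005], [0.004, -0.001, -0.005], [0.004, -0.001, -0.005], [0.004, -0.001, -0.005], [0.004, -0.001, -0.005]]
```

View pics/crop7.png

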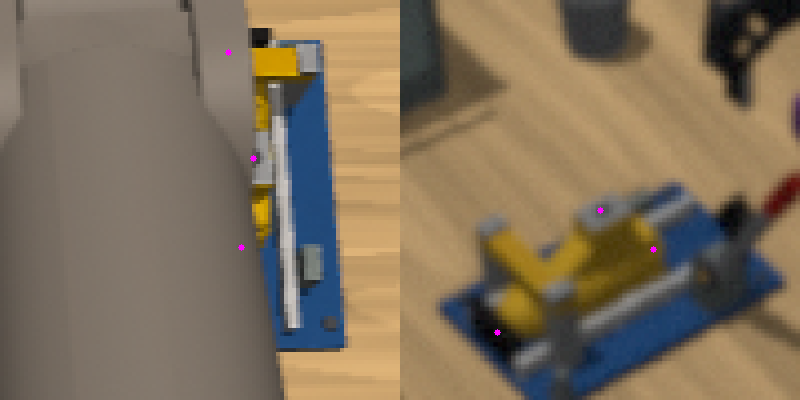

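The last sits under the bridge with its neck top at (605,209), against a predicted (600,211), toe at the stop. Now grip the lever and swing it shut.

{"fn": "step_arm", "kwargs": {"delta_pos": [[0,0,0.42],[-0.01,0,0.42],[-0.01,0,0.42],[-0.01,0,0.42],[0,0,0.42],[0,0,0.42],[0,0,0]], "rotation": [[0,0,0],[0,0,0],[0,0,0],[0,0,0],[0,0,0],[0,0,0],[0,0,0]]}}

```text
clock: 25.4
ee_pos: [0.4875, -0.0585, 0.2083]
tool_rot: [-179.8, -0.1, 91.6]
contact_force: [0.2, -0.4, 0.1]
grip_width: 1.001
gripper_force: 0.0
```

{"fn": "step_arm", "kwargs": {"delta_pos": [[0,0,0],[0,0,0],[0,0,0],[0,0,0],[0,0,0],[0,0,0],[0,0,0]], "rotation": [[0,0,0],[0,0,0],[0,0,0],[0,0,0],[0,0,0],[0,0,0],[0,0,0]], "hand": -1, "squeeze": 70}}

```text
clock: 26.1
ee_pos: [0.4873, -0.0579, 0.2109]
tool_rot: [-179.9, 0.0, 91.6]
contact_force: [-16.3, 2.1, 18.3]
grip_width: 0.202
gripper_force: 68.4
```

```bash
python3 st.py; python3 - <<'E'
from lv import *
s=arm.read_state()
Rc=R.from_euler('xyz',s['tool_rot'],degrees=True)
P=np.array([tcp(a) for a in np.linspace(2.1,0.06,31)]); print((Rc.inv().apply(np.diff(P,axis=0))/.05).round(3).tolist())
E
```

```text
26.1 [ 21.  12. -24. 117.   6.  53.  -5.] [ 0.4873 -0.0579  0.2109] [-179.91    0.     91.57] 0.2018723494869171 [-16.3   2.1  18.3] [0.37 2.98 0.28]
0.16509536988391843 2.0957693849615096
[[-0.198, 0.0, -0.108], [-0.204, 0.0, -0.092], [-0.21, 0.0, -0.08], [-0.216, -0.0, -0.064], [-0.218, -0.0, -0.05], [-0.222, 0.002, -0.034], [-0.222, -0.0, -0.02], [-0.226, -0.0, -0.004], [-0.224, 0.002, 0.012], [-0.222, -0.0, 0.026], [-0.22, 0.0, 0.04], [-0.218, 0.002, 0.056], [-0.212, 0.0, 0.072], [-0.208, 0.0, 0.084], [-0.2, 0.001, 0.1], [-0.194, 0.001, 0.112], [-0.186, -0.001, 0.126], [-0.178, 0.001, 0.136], [-0.168, 0.002, 0.15], [-0.156, -0.0, 0.16], [-0.146, 0.0, 0.172], [-0.134, 0.001, 0.18], [-0.12, 0.001, 0.188], [-0.108, -0.001, 0.198], [-0.094, 0.002, 0.202], [-0.08, 0.0, 0.21], [-0.066, 0.001, 0.214], [-0.052, 0.001, 0.22], [-0.036, -0.001, 0.22], [-0.02, 0.002, 0.224]]
```

{"fn": "step_arm", "kwargs": {"delta_pos": [[-0.2,0,-0.11],[-0.205,0,-0.09],[-0.21,0,-0.08],[-0.215,0,-0.065],[-0.22,0,-0.05],[-0.22,0,-0.035],[-0.22,0,-0.02],[-0.225,0,-0.005],[-0.225,0,0.01],[-0.22,0,0.025]], "rotation": [[0,0,0],[0,0,0],[0,0,0],[0,0,0],[0,0,0],[0,0,0],[0,0,0],[0,0,0],[0,0,0],[0,0,0]]}}

```text
clock: 27.1
ee_pos: [0.4906, -0.1655, 0.2309]
tool_rot: [-179.9, -0.1, 91.6]
contact_force: [-4.7, 5.7, -4.2]
grip_width: 0.2
gripper_force: 70.0
```

{"fn": "step_arm", "kwargs": {"delta_pos": [[-0.22,0,0.04],[-0.22,0,0.055],[-0.21,0,0.07],[-0.21,0,0.085],[-0.2,0,0.1],[-0.195,0,0.11],[-0.185,0,0.125],[-0.18,0,0.135],[-0.17,0,0.15],[-0.155,0,0.16]], "rotation": [[0,0,0],[0,0,0],[0,0,0],[0,0,0],[0,0,0],[0,0,0],[0,0,0],[0,0,0],[0,0,0],[0,0,0]]}}

```text
clock: 28.1
ee_pos: [0.4937, -0.2631, 0.1796]
tool_rot: [-180.0, -0.1, 91.6]
contact_force: [-3.9, 3.5, 4.0]
grip_width: 0.201
gripper_force: 75.7
```

```bash
python3 st.py
```

```text
28.1 [ 35.  19. -17. 110.   7.  51.  17.] [ 0.4937 -0.2631  0.1796] [-1.7999e+02 -6.0000e-02  9.1560e+01] 0.20144050794447324 [-3.9  3.5  4. ] [1.46 0.63 0.11]
0.1657249705017931 0.7390497864246762
```

{"fn": "step_arm", "kwargs": {"delta_pos": [[-0.145,0,0.17],[-0.135,0,0.18],[-0.12,0,0.19],[-0.11,0,0.195],[-0.095,0,0.2],[-0.08,0,0.21],[-0.065,0,0.215],[-0.05,0,0.22],[-0.035,0,0.22]], "rotation": [[0,0,0],[0,0,0],[0,0,0],[0,0,0],[0,0,0],[0,0,0],[0,0,0],[0,0,0],[0,0,0]]}}

```text
clock: 29.0
ee_pos: [0.4951, -0.3053, 0.0889]
tool_rot: [180.0, -0.0, 91.5]
contact_force: [-4.7, 1.8, 4.0]
grip_width: 0.2
gripper_force: 77.3
```

{"fn": "step_arm", "kwargs": {"delta_pos": [[-0.01,0,0.1],[-0.01,0,0.1],[0,0,0]], "rotation": [[0,0,0],[0,0,0],[0,0,0]]}}

```text
clock: 29.3
ee_pos: [0.4952, -0.3061, 0.0792]
tool_rot: [180.0, -0.0, 91.5]
contact_force: [-3.2, -2.0, 2.6]
grip_width: 0.202
gripper_force: 77.1
```

```bash
python3 st.py
```

```text
29.3 [ 37.  29. -14. 111.  10.  41.  18.] [ 0.4952 -0.3061  0.0792] [ 1.7998e+02 -2.0000e-02  9.1540e+01] 0.20200221734504684 [-3.2 -2.   2.6] [0.44 0.88 0.37]
0.1658514487295568 0.06755913922837053
```

Press down until the stop answers.

{"fn": "step_arm", "kwargs": {"delta_pos": [[0,0,0.08],[0,0,0.08],[0,0,0.06],[0,0,0]], "rotation": [[0,0,0],[0,0,0],[0,0,0],[0,0,0]]}}

```text
clock: 29.7
ee_pos: [0.4952, -0.3063, 0.0687]
tool_rot: [180.0, 0.0, 91.5]
contact_force: [-3.8, -3.3, 3.0]
grip_width: 0.201
gripper_force: 77.0
```

{"fn": "step_arm", "kwargs": {"delta_pos": [[0,0,0.06],[0,0,0]], "rotation": [[0,0,0],[0,0,0]]}}

```text
clock: 29.9
ee_pos: [0.4952, -0.3062, 0.0658]
tool_rot: [180.0, 0.0, 91.5]
contact_force: [-4.6, -3.5, 1.0]
grip_width: 0.198
gripper_force: 76.9
```

```bash
python3 st.py
```

```text
29.9 [ 36.  30. -14. 112.  11.  40.  17.] [ 0.4952 -0.3062  0.0658] [179.96   0.    91.54] 0.19834610706643513 [-4.6 -3.5  1. ] [0.1  0.86 0.25]
0.16561309759678686 -0.013330364217381343
```

{"fn": "step_arm", "kwargs": {"delta_pos": [[0,0,0.06],[0,0,0.06],[0,0,0]], "rotation": [[0,0,0],[0,0,0],[0,0,0]]}}

```text
clock: 30.2
ee_pos: [0.4952, -0.3061, 0.0597]
tool_rot: [180.0, -0.0, 91.5]
contact_force: [-5.0, -1.3, 1.2]
grip_width: 0.202
gripper_force: 76.9
```

{"fn": "step_arm", "kwargs": {"delta_pos": [[0,0,0.06],[0,0,0.06],[0,0,0]], "rotation": [[0,0,0],[0,0,0],[0,0,0]]}}

```text
clock: 30.5
ee_pos: [0.4954, -0.306, 0.0553]
tool_rot: [180.0, 0.0, 91.5]
contact_force: [-14.2, 4.7, 29.1]
grip_width: 0.199
gripper_force: 79.5
```

```bash
python3 st.py; python3 - <<'E'
from lv import *
im=cams.get_image('top'); im2=cams.get_image('scene')
A=cv2.resize(im[125:225,285:385],(400,400),interpolation=3);B=cv2.resize(im2[110:200,170:260],(400,400),interpolation=3)
for a,c in((0,(255,0,255)),(.1,(0,255,255))):
  for r in (0,.05,.131,.197):
    v=lev(q,a,r)
    x=(proj('top',v)[0]-[285,125])*4+1.5; cv2.circle(A,tuple(int(k) for k in x),2,c,-1)
    b=(proj('scene',v)[0]-[170,110])*40/9+1.7; cv2.circle(B,tuple(int(k) for k in b),2,c,-1)
save(np.hstack([A,B]),'crop8.png')
E
```

```text
30.5 [ 36.  31. -14. 112.  11.  39.  17.] [ 0.4954 -0.306   0.0553] [1.7996e+02 2.0000e-02 9.1540e+01] 0.19873638094112323 [-14.2   4.7  29.1] [1.16 2.86 0.17]
0.16586073898857812 -0.07661045531535508
```

View pics/crop8.png

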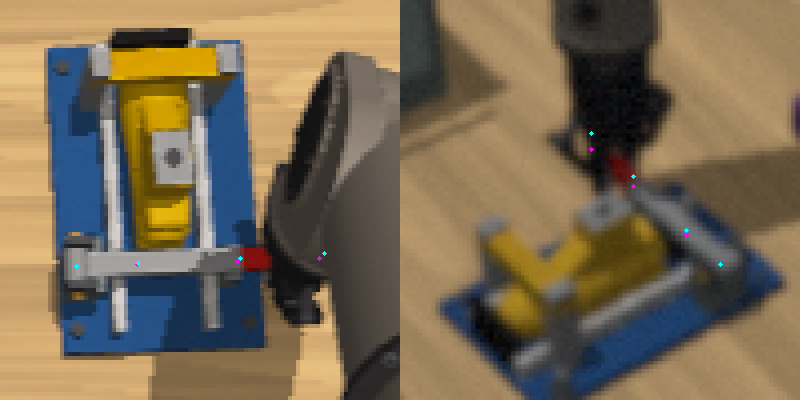

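The top view shows the lever level across the channel behind the heel at (165,247), and the 29 N reaction means it is on its shut stop. Release and retract.

{"fn": "step_arm", "kwargs": {"delta_pos": [[0,0,0],[0,0,0],[0,0,0],[0,0,0],[0,0,0],[0,0,0]], "rotation": [[0,0,0],[0,0,0],[0,0,0],[0,0,0],[0,0,0],[0,0,0]], "hand": 1}}

```text
clock: 31.2
ee_pos: [0.4955, -0.3058, 0.0537]
tool_rot: [179.9, -0.0, 91.5]
contact_force: [-0.1, -0.3, 0.6]
grip_width: 1.0
gripper_force: 0.0
```

{"fn": "step_arm", "kwargs": {"delta_pos": [[0,0,-0.2],[0,0,-0.3],[0,0,-0.4],[0,0,-0.5],[0,0,-0.5],[0,0,-0.5],[0,0,-0.5],[0,0,-0.5],[0,0,-0.5],[0,0,0]], "rotation": [[0,0,0],[0,0,0],[0,0,0],[0,0,0],[0,0,0],[0,0,0],[0,0,0],[0,0,0],[0,0,0],[0,0,0]]}}

```text
clock: 32.2
ee_pos: [0.4966, -0.3065, 0.2536]
tool_rot: [179.6, 0.2, 91.5]
contact_force: [-0.3, -0.3, 0.6]
grip_width: 1.001
gripper_force: 0.0
```

```bash
python3 st.py; python3 - <<'E'
from lv import *
def red(n,ref):
    im=cams.get_image(n); h=cv2.cvtColor(im,cv2.COLOR_RGB2HSV); m=cv2.inRange(h,(0,180,70),(5,255,255))|cv2.inRange(h,(174,180,70),(180,255,255))
    u,v=[int(x) for x in ref]; w=np.zeros_like(m); w[v-30:v+30,u-30:u+30]=1; p=np.argwhere(m*w>0)[:,::-1]; return len(p),p.mean(0).round(1),p.min(0),p.max(0)
for n in('top','scene'):
    print(n,red(n,proj(n,lev(q,0,.165))[0]),[(a,proj(n,lev(q,a,.165))[0].round(1).tolist()) for a in(0,.05,.1)])
    for d in cams.search_frame('yellow_last',n)[:5]: print(round(d['conf'],2),toworld(n,d['centre']).round(3))
E
```

```text
32.2 [ 39.  17. -16. 104.   5.  60.  22.] [ 0.4966 -0.3065  0.2536] [1.7965e+02 1.6000e-01 9.1540e+01] 1.0009664335350927 [-0.3 -0.3  0.6] [-0.02 -0.04  0.01]
0.24895257369279974 0.8415367895510334
top (100, array([355. , 188.9]), array([346, 186]), array([364, 192])) [(0, [354.6, 189.6]), (0.05, [355.1, 189.1]), (0.1, [355.5, 188.6])]
0.76 [ 0.57  -0.203  0.075]
0.72 [0.2   0.406 0.046]
0.65 [0.338 0.202 0.046]
0.64 [ 0.272 -0.218  0.046]
scene (27, array([216.9, 146.1]), array([213, 143]), array([221, 149])) [(0, [217.3, 147.3]), (0.05, [217.2, 145.8]), (0.1, [217.2, 144.3])]
0.9 [0.212 0.42  0.04 ]
0.82 [ 0.58  -0.195  0.065]
0.68 [ 0.289 -0.208  0.041]
0.56 [0.346 0.213 0.041]
```

```bash
python3 -c "
from workcell import arm
print(arm.hand_in())"
```

```text
the job is handed in; nothing more can be done
None
```

I opened the lever, set the yellow last in the jig with its toe against the stop, swung the lever shut behind the heel, and handed the job in at about 32 s; the arm touched nothing but the lever and the yellow last, and the hand-in gave no verdict back.

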